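Move the stamps over to the new stand in the same order

ROBOT

A 6-joint arm with a two-finger parallel gripper is mounted at the origin on a cart in front of the work surface, level with it; the furniture and walls round the work are solid. World frame = base frame: x ahead of the robot, y to its left, z up, the work surface at z = 0. Lengths are in m, angles in rad, forces in N, time in s.
With the tool pointing down it reaches from about 0.325 to 0.775 m from the base axis. Payload 5.5 kg.
Tool frame: the origin (TCP) lies on the centre line of the jaws, within the pads' length; the fingertips stand 11 mm ahead of it and the grasp point (between the pads) lies 8 mm behind it (r.tip_reach is the distance from the TCP to the fingertips, in m); z points along the fingers, y is the direction in which the jaws open and shut (so a half turn about z gives the same grasp; the last joint's range is limited). The gripper opens to 88 mm and grips with 3 to 60 N. Pads are 20 mm wide; open, the fingers measure 115 mm over their backs; the gripper's body (75 mm by 178 mm) begins 61 mm behind the grasp point.
Start: joints at [-1.325, 0.091, 1.231, -0, 1.82, -0.057], TCP at [0.179, -0.573, 0.234] pointing down, gripper open.
Joint ranges: [-2.87, 2.87], [-0.86, 2.18], [0.17, 2.46], [-1.51, 4.65], [0.06, 2.69], [-2.65, 2.65]. Speed limits (rad/s): [2.57, 2.57, 3.01, 3.14, 3.14, 3.14].

INTERFACE

Orientations are given as [roll, pitch, yaw] about the fixed x, y, z axes, in that order (R = Rz(yaw) Ry(pitch) Rx(roll)).
In Python, from cell import r gives the robot as it stands.
- The arm moves only by the tool arm_command, never from a script. Its argument "commands" is text: rows parted by semicolons, each of 5 numbers parted by spaces: the finger opening in cm, from 0 to 8.78, then the shift along the tool's x, y, z in cm, then the turn about the tool's z in rad. In form: fingers tx ty tz twist; .... A call has exactly 8 rows; each row is the pose to reach, as a shift and turn from the pose commanded when the call began, along the tool's axes at that moment; what a row does not reach only later rows make up. A row lasts 1/8 s, in which the tool goes at most 62.5 mm and 10.7 degrees, less where a joint would pass 70% of its speed; a pose out of reach is approached as far as the arm can. A call with a gripper value outside its range is refused whole. The fingers move at their own pace and stop on an object; "newtons" is the grip in N (left out, the last holds). Time passes only in rows, so rows that repeat a pose let the fingers close, or fill a call up. It gives the time, the measured TCP pose, the force and the opening at its end, in the units of the state.
- r.get_obs(): the state, without advancing time (a new reading comes with each control period).
- r.camera(name): name is "scene" or "top"; returns the picture (384x512x3 uint8, blue, green, red); there is no depth.
- r.get_calibration(name): a dict with "fx", "fy", "cx", "cy" (pixels), "rvec" (rotation vector, rad) and "tvec" (3), from world to camera coordinates, as OpenCV has them. Camera axes: x right, y down, z forward; pixel columns grow to the right and rows downward; lengths in m; the calibration is good to about 2 mm. A picture is of the moment at which its call begins. get_calibration takes no time and is no camera call.
- r.hand_in(): hands the job in, once; it reports no verdict.
The state is a dict: "time_s": time; "q": joint angles; "joint_vel": joint speeds; "effort": joint torques, N m; "tool_pos": TCP position; "tool_rot": TCP orientation; "contact_force": force on the tool from outside, world axes, zero at the start; "torque": the same for the moment, N m; "gripper_width": opening from 0.0 (shut) to 1.0 (fully open).
Only numpy, scipy, OpenCV 4.12 (cv2) and the standard library are available. Lean on these libraries where they do the work, as an engineer would, in place of code of your own. Each camera call takes 0.05 s, during which the arm holds its last target. There are 200 camera calls.

TASK

The stamps in the old wooden stamp stand are moving to the new white stand. The clerk picks them out by their place without looking, so set each one down upright in the pocket of the white stand that matches its old one: the same order from left to right, one stamp to a pocket, standing on the pocket's floor. Set them down rather than dropping or tipping them, and leave the glue stick and the stamp pad beside the stands where they are.

Things in the scene. Friction and masses are not known exactly. Their poses are not given: they have to be found in the camera images.
- old_stand: The old stamp stand: brown wood, cork floors, full at the start. 280 (y) x 60 (x) x 22 mm, fixed. Origin: centre of underside; x away from robot, y to its left. 4 pockets, centres x=0, y=+102, +34, -34, -102 mm, each 46 (x) x 62 (y) mm inside, floor 8 mm above the desk, walls 14 mm above the floor, 6 to 7 mm thick.
- new_stand: The new stamp stand: white plastic, dark floors, empty; left or right of the old one, its row roughly in line with it. 280 (y) x 60 (x) x 22 mm, fixed. Origin: centre of underside; x away from robot, y to its left. 4 pockets, centres x=0, y=+102, +34, -34, -102 mm, each 46 (x) x 62 (y) mm inside, floor 8 mm above the desk, walls 14 mm above the floor, 6 to 7 mm thick.
- block_stamp: Oblong rubber stamp, 68 mm high: wooden block base 27 mm (x) by 48 mm (y), 10 mm high, and a turned black handle, 26 mm thick near the top; grip it 45 to 62 mm above its underside. 50 g. (A like stamp at the back of the desk is no part of the job.) Starts upright in a pocket of the old stand, centred and square to it within 3 mm and 0.1 rad. Origin: centre of underside, z up.
- round_seal: Round seal stamp, 82 mm high: round dark wooden foot 42 mm across, slim turned waist about 14 mm thick, brass collar, and a wooden ball knob 28 mm across whose centre is 68 mm above the underside; grip the ball at its middle. 70 g. Starts upright in a pocket of the old stand, centred and square to it within 3 mm and 0.1 rad. Origin: centre of underside, z up.
- self_inker: Self-inking stamp, 62 mm high: black plastic frame 30 mm (x) by 44 mm (y) with a grey box-shaped cap on top, 28 mm (x) by 46 mm (y), from 32 to 62 mm above the underside; the cap does not move; grip it across the 28 mm. 80 g. Starts upright in a pocket of the old stand, centred and square to it within 3 mm and 0.1 rad. Origin: centre of underside, z up.
- band_dater: Band date stamp, 96 mm high: steel yoke 22 mm (x) by 34 mm (y), 42 mm high, with black number wheels in it, a thin steel stem 9 mm thick, and an egg-shaped black handle 25 mm across from 58 to 96 mm above the underside, thickest at 80 mm; grip it there. 90 g. Starts upright in a pocket of the old stand, centred and square to it within 3 mm and 0.1 rad. Origin: centre of underside, z up.
- glue_stick: Glue stick, standing loose behind the new stand (85 to 100 mm from the stand's centre line), 27 mm across, 90 mm high, red and orange with white ends; origin at the centre of its underside. Not to be moved.
- stamp_pad: Closed grey metal stamp pad box lying loose behind the old stand, 70 x 110 x 17 mm; origin at the centre of its underside. Not to be moved.
Not all that is in view belongs to the job. Leave any turquoise look-alike of the block_stamp alone.

How it is judged:
At the end, for the whole second after the job is handed in: All four stamps stand released and at rest in the white stand, each in the pocket matching its old one (same order from left to right), within 13 mm of the pocket's centre along both stand axes, underside at most 4 mm above the pocket floor, upright within 0.1 rad (x of block_stamp in the frame of new_stand between -0.013 and 0.013 m and z of each of block_stamp, round_seal, self_inker, band_dater in the frame of new_stand below 0.012 m and (y of block_stamp in the frame of new_stand between 0.089 and 0.115 m or y of block_stamp in the frame of new_stand between 0.021 and 0.047 m or y of block_stamp in the frame of new_stand between -0.047 and -0.021 m or y of block_stamp in the frame of new_stand between -0.115 and -0.089 m) and angle between each of block_stamp, round_seal, self_inker, band_dater's own z axis and vertical below 0.1 rad and linear speed of each of block_stamp, round_seal, self_inker, band_dater below 0.02 m/s and angular speed of each of block_stamp, round_seal, self_inker, band_dater below 0.3 rad/s and x of round_seal in the frame of new_stand between -0.013 and 0.013 m and (y of round_seal in the frame of new_stand between 0.089 and 0.115 m or y of round_seal in the frame of new_stand between 0.021 and 0.047 m or y of round_seal in the frame of new_stand between -0.047 and -0.021 m or y of round_seal in the frame of new_stand between -0.115 and -0.089 m) and x of self_inker in the frame of new_stand between -0.013 and 0.013 m and (y of self_inker in the frame of new_stand between 0.089 and 0.115 m or y of self_inker in the frame of new_stand between 0.021 and 0.047 m or y of self_inker in the frame of new_stand between -0.047 and -0.021 m or y of self_inker in the frame of new_stand between -0.115 and -0.089 m) and x of band_dater in the frame of new_stand between -0.013 and 0.013 m and (y of band_dater in the frame of new_stand between 0.089 and 0.115 m or y of band_dater in the frame of new_stand between 0.021 and 0.047 m or y of band_dater in the frame of new_stand between -0.047 and -0.021 m or y of band_dater in the frame of new_stand between -0.115 and -0.089 m) and ((horizontal distance between old_stand and new_stand between 0.319 and 0.3316 m and distance of block_stamp from where it was at the start of the episode between 0.293 and 0.3575 m and distance of round_seal from where it was at the start of the episode between 0.293 and 0.3575 m and distance of self_inker from where it was at the start of the episode between 0.293 and 0.3575 m and distance of band_dater from where it was at the start of the episode between 0.293 and 0.3575 m) or (horizontal distance between old_stand and new_stand between 0.3315 and 0.3441 m and distance of block_stamp from where it was at the start of the episode between 0.3055 and 0.37 m and distance of round_seal from where it was at the start of the episode between 0.3055 and 0.37 m and distance of self_inker from where it was at the start of the episode between 0.3055 and 0.37 m and distance of band_dater from where it was at the start of the episode between 0.3055 and 0.37 m) or (horizontal distance between old_stand and new_stand between 0.344 and 0.3566 m and distance of block_stamp from where it was at the start of the episode between 0.318 and 0.3825 m and distance of round_seal from where it was at the start of the episode between 0.318 and 0.3825 m and distance of self_inker from where it was at the start of the episode between 0.318 and 0.3825 m and distance of band_dater from where it was at the start of the episode between 0.318 and 0.3825 m) or (horizontal distance between old_stand and new_stand between 0.3565 and 0.3691 m and distance of block_stamp from where it was at the start of the episode between 0.3305 and 0.395 m and distance of round_seal from where it was at the start of the episode between 0.3305 and 0.395 m and distance of self_inker from where it was at the start of the episode between 0.3305 and 0.395 m and distance of band_dater from where it was at the start of the episode between 0.3305 and 0.395 m) or (horizontal distance between old_stand and new_stand between 0.369 and 0.3816 m and distance of block_stamp from where it was at the start of the episode between 0.343 and 0.4075 m and distance of round_seal from where it was at the start of the episode between 0.343 and 0.4075 m and distance of self_inker from where it was at the start of the episode between 0.343 and 0.4075 m and distance of band_dater from where it was at the start of the episode between 0.343 and 0.4075 m) or (horizontal distance between old_stand and new_stand between 0.3815 and 0.3941 m and distance of block_stamp from where it was at the start of the episode between 0.3555 and 0.42 m and distance of round_seal from where it was at the start of the episode between 0.3555 and 0.42 m and distance of self_inker from where it was at the start of the episode between 0.3555 and 0.42 m and distance of band_dater from where it was at the start of the episode between 0.3555 and 0.42 m) or (horizontal distance between old_stand and new_stand between 0.394 and 0.4066 m and distance of block_stamp from where it was at the start of the episode between 0.368 and 0.4325 m and distance of round_seal from where it was at the start of the episode between 0.368 and 0.4325 m and distance of self_inker from where it was at the start of the episode between 0.368 and 0.4325 m and distance of band_dater from where it was at the start of the episode between 0.368 and 0.4325 m) or (horizontal distance between old_stand and new_stand between 0.4065 and 0.4191 m and distance of block_stamp from where it was at the start of the episode between 0.3805 and 0.445 m and distance of round_seal from where it was at the start of the episode between 0.3805 and 0.445 m and distance of self_inker from where it was at the start of the episode between 0.3805 and 0.445 m and distance of band_dater from where it was at the start of the episode between 0.3805 and 0.445 m))); the robot touches nothing.
It fails at once if a stamp is knocked over or tipped by more than 40 degrees (angle between any of block_stamp, round_seal, self_inker, band_dater's own z axis and vertical above 0.7 rad).
It fails at once if a stamp is let fall more than about 20 mm instead of being set down ((contact force between the fingers and block_stamp below 0.05 N and linear speed of block_stamp above 0.65 m/s) or (contact force between the fingers and round_seal below 0.05 N and linear speed of round_seal above 0.65 m/s) or (contact force between the fingers and self_inker below 0.05 N and linear speed of self_inker above 0.65 m/s) or (contact force between the fingers and band_dater below 0.05 N and linear speed of band_dater above 0.65 m/s)).
It fails at once if the glue stick or the stamp pad is shifted by more than 20 mm or the glue stick is knocked over (distance of any of glue_stick, stamp_pad from where it was at the start of the episode above 0.02 m or angle between glue_stick's own z axis and vertical above 0.5 rad).
It also fails if it takes over 106 s, if anything falls off the work surface, if the arm or the gripper's body presses on something with over 40 N, if the wrist force passes 120 N, or if a joint passes its speed limit or range.

## Working session

There is one attempt and no reset: what is moved stays moved. The work goes in short steps, Python scripts to look and compute and a tool call to move; the robot and the scene stay as the last step left them, time stands still between calls to the robot, and variables do not carry over. Pictures are saved under pics/ and viewed, about 12 in all and at most 16, crops included, and the job is handed in when it is done.

Besides the shell and the picture viewer there is one more tool, called after "Emit:" by a JSON object that holds its "fn" and its "kwargs", one argument or row to a line. arm_command: Moves the arm, as the interface text tells. Its arguments: {"type":"object","properties":{"commands":{"type":"string"},"newtons":{"type":"number"}},"required":["commands"]}

```bash
mkdir -p pics; ls
python3 - <<'E'
from cell import r
import cv2,json
o=r.get_obs();print({k:o[k] for k in('time_s','tool_pos','tool_rot','gripper_width')},r.tip_reach)
for n in('scene','top'):
    im=r.camera(n);cv2.imwrite(f'pics/{n}0.png',im);print(n,r.get_calibration(n))
E
```

```text
pics
{'time_s': 0.0, 'tool_pos': array([ 0.17884478, -0.572444  ,  0.23255433]), 'tool_rot': array([-3.13974412e+00, -1.20234023e-04,  3.02816217e-01]), 'gripper_width': 1.0012198688527385} 0.011
scene {'fx': 490.16736477286236, 'fy': 490.16736477286236, 'cx': 262.9345810355844, 'cy': 194.06389768147406, 'rvec': array([ 0.81106191, -2.52166306,  1.14387754]), 'tvec': array([0.43842188, 0.24934085, 0.89905373])}
top {'fx': 366.270444784855, 'fy': 366.270444784855, 'cx': 255.21242691145108, 'cy': 199.28131545246825, 'rvec': array([ 2.11278012, -2.1389496 ,  0.13683946]), 'tvec': array([-0.00292308,  0.5480878 ,  0.88516846])}
```

View pics/scene0.png

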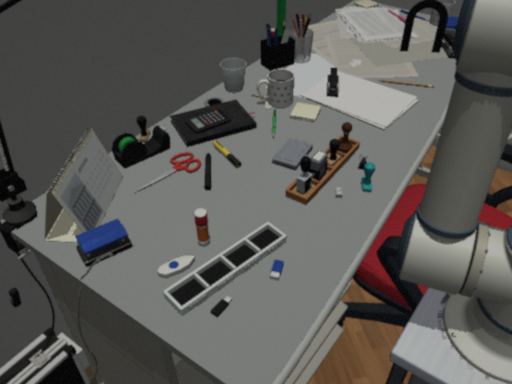

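View pics/top0.png

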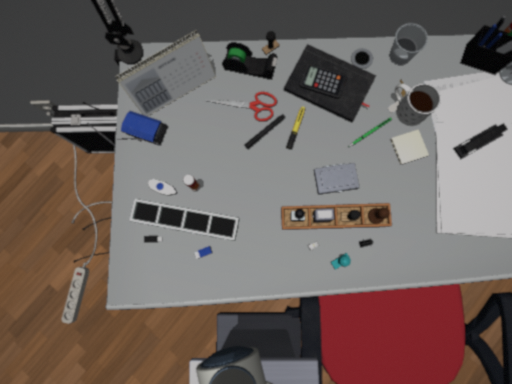

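The top view shows the white stand at left, (131-238, 200-240), and the brown stand at right, (281-391, 204-229). The turquoise look-alike is at (342,262), and a small like stamp sits at the back at (270,42). Next I'll enlarge the old stand in both views and measure.

```bash
cat > h.py <<'E'
import cv2,numpy as np
from cell import r
class Cam:
    def __init__(s,n):
        c=r.get_calibration(n);s.K=np.array([[c['fx'],0,c['cx']],[0,c['fy'],c['cy']],[0,0,1]])
        s.R=cv2.Rodrigues(c['rvec'])[0];s.t=np.array(c['tvec']);s.C=-s.R.T@s.t;s.rv=c['rvec']
    def ray(s,p): 
        d=s.R.T@np.linalg.solve(s.K,[p[0],p[1],1.]);return d/np.linalg.norm(d)
    def on(s,p,z):
        d=s.ray(p);return s.C+d*(z-s.C[2])/d[2]
    def pix(s,X): return cv2.projectPoints(np.float64(X).reshape(-1,1,3),s.rv,s.t,s.K,None)[0].reshape(-1,2)
top,scene=Cam('top'),Cam('scene')
def tri(pt,ps):
    A=np.zeros((3,3));b=np.zeros(3)
    for c,p in((top,pt),(scene,ps)):
        d=c.ray(p);M=np.eye(3)-np.outer(d,d);A+=M;b+=M@c.C
    return np.linalg.solve(A,b)
E
python3 - <<'E'
from h import *
t=cv2.imread('pics/top0.png');s=cv2.imread('pics/scene0.png')
def crop(im,x,y,w,h,k): return cv2.resize(im[y:y+h,x:x+w],None,fx=k,fy=k,interpolation=cv2.INTER_CUBIC)
a=crop(t,270,195,130,80,6);b=crop(s,280,115,100,90,6)
b=cv2.copyMakeBorder(b,0,0,0,180,cv2.BORDER_CONSTANT)
cv2.imwrite('pics/c_top.png',a);cv2.imwrite('pics/c_scene.png',b)
def rect(m,win):
    x,y,w,h=win;k=np.zeros_like(m);k[y:y+h,x:x+w]=m[y:y+h,x:x+w]
    k=cv2.morphologyEx(k,cv2.MORPH_CLOSE,np.ones((3,3)))
    c=max(cv2.findContours(k,cv2.RETR_EXTERNAL,cv2.CHAIN_APPROX_NONE)[0],key=cv2.contourArea);return c[:,0]
hsv=cv2.cvtColor(t,cv2.COLOR_BGR2HSV)
white=((hsv[...,2]>190)&(hsv[...,1]<40)).astype(np.uint8)*255
brown=((hsv[...,1]>90)&(hsv[...,0]<25)).astype(np.uint8)*255
for n,m,w in(('new',white,(125,195,120,50)),('old',brown,(272,198,128,36))):
    c=rect(m,w);P=np.float32([top.on(p,0.022)[:2] for p in c])
    print(n,cv2.minAreaRect(c.astype(np.float32)),cv2.minAreaRect(P*1000),cv2.boxPoints(cv2.minAreaRect(P*1000)).round().tolist())
E
```

```text
Traceback (most recent call last):
ValueError: max() iterable argument is empty
```

View pics/c_top.png

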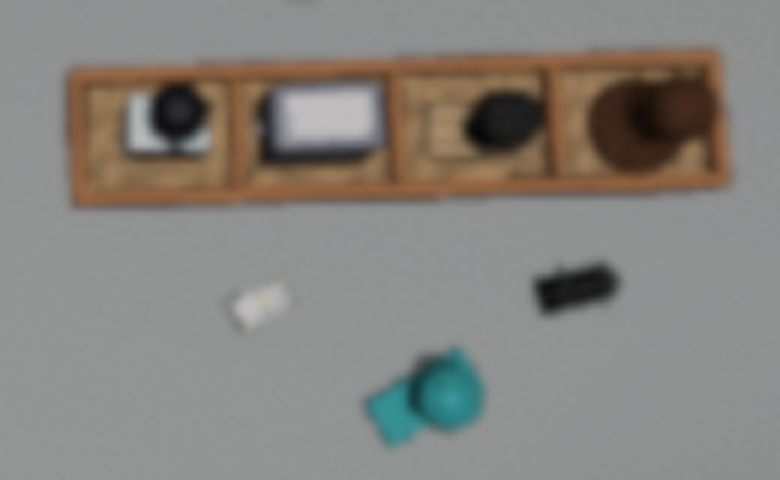

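View pics/c_scene.png

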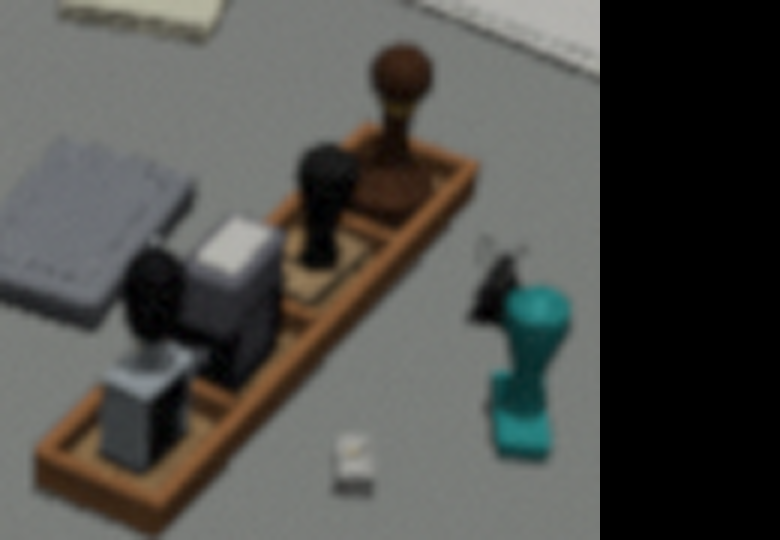

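Left to right, the old stand holds:
1. band_dater: steel yoke, top-crop (170,120).
2. self_inker: grey cap, (330,115).
3. block_stamp: tan oblong base with a black handle, (500,120).
4. round_seal: brown ball, (682,107).

The turquoise stamp at crop (430,400), and the one at the back of the desk at top (270,42), are outside the stand, so they are not part of the job. Next I'll measure the stands and handles from both views.

Run:
```python
from h import *
t=cv2.imread('pics/top0.png');s=cv2.imread('pics/scene0.png')
def blob(m,win):
    x,y,w,h=win;k=np.zeros_like(m);k[y:y+h,x:x+w]=m[y:y+h,x:x+w]
    k=cv2.morphologyEx(k,cv2.MORPH_CLOSE,np.ones((3,3)))
    return max(cv2.findContours(k,cv2.RETR_EXTERNAL,cv2.CHAIN_APPROX_NONE)[0],key=cv2.contourArea)[:,0]
hsv=cv2.cvtColor(t,cv2.COLOR_BGR2HSV)
g=cv2.cvtColor(t,cv2.COLOR_BGR2GRAY);print('grey',g[195:245,125:245].max(),np.median(g[195:245,125:245]))
white=((g>175)).astype(np.uint8)*255
brown=((hsv[...,1]>90)).astype(np.uint8)*255
for n,m,w in(('new',white,(125,195,120,50)),('old',brown,(272,198,128,36))):
    P=np.float32([top.on(p,0.022)[:2] for p in blob(m,w)])*1000
    R=cv2.minAreaRect(P);print(n,R,cv2.boxPoints(R).round().tolist())
# stand corners across both views (old: top crop/scene crop; height check)
T=lambda x,y:(270+x/6-.42,195+y/6-.42);S=lambda x,y:(280+x/6-.42,115+y/6-.42)
pts=dict(cornerFR=(T(731,186),S(478,163)),cornerFL=(T(72,206),S(155,515)),
dater=(T(178,110),S(155,292)),capTop=(T(330,115),S(240,247)),block=(T(507,120),S(328,165)),ball=(T(683,107),S(402,73)))
for k,(a,b) in pts.items(): print(k,(tri(a,b)*1000).round(1))
cv2.imwrite('pics/n_scene.png',cv2.resize(s[205:315,155:295],None,fx=5,fy=5,interpolation=cv2.INTER_CUBIC))
```

```text
grey 182 145.0
new ((452.9544372558594, 238.00726318359375), (2.700798988342285, 2.5587236881256104), 89.3453140258789) [[452.0, 237.0], [454.0, 237.0], [454.0, 239.0], [452.0, 239.0]]
old ((505.5482482910156, -214.39427185058594), (58.4083137512207, 275.8936767578125), 0.9360764622688293) [[474.0, -77.0], [479.0, -353.0], [537.0, -352.0], [532.0, -76.0]]
cornerFR [ 478.1 -354.1   22.2]
cornerFL [473.5 -76.2  16.6]
dater [ 504.8 -116.8   86.7]
capTop [ 503.4 -179.7   70.8]
block [ 501.4 -250.1   71.2]
ball [ 504.7 -318.4   78.9]
```

View pics/n_scene.png

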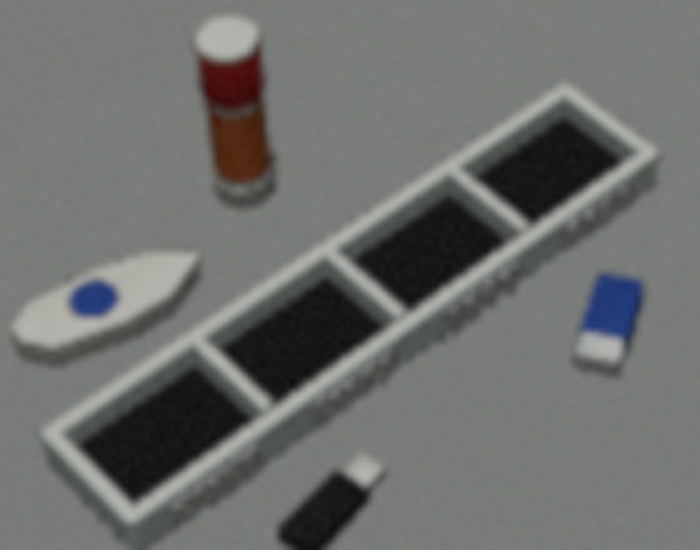

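The new stand is empty in the scene view, with the glue stick behind it at crop (235,110). The heights agree with the text: ball 79 vs 76 mm, cap top 71 vs 70. I'll re-mask the white stand using local contrast.

Run:
```python
from h import *
t=cv2.imread('pics/top0.png');g=cv2.cvtColor(t,cv2.COLOR_BGR2GRAY)
m=((g>157)|(g<80)).astype(np.uint8)*255
k=np.zeros_like(m);k[198:242,126:242]=m[198:242,126:242]
k=cv2.morphologyEx(k,cv2.MORPH_CLOSE,np.ones((3,3)))
c=max(cv2.findContours(k,cv2.RETR_EXTERNAL,cv2.CHAIN_APPROX_NONE)[0],key=cv2.contourArea)[:,0]
R=cv2.minAreaRect(np.float32([top.on(p,.022)[:2] for p in c])*1000);print(R,cv2.boxPoints(R).round(1).tolist())
d=np.zeros_like(m);d[198:242,128:240]=(g[198:242,128:240]<85)*255
for q in cv2.findContours(d,cv2.RETR_EXTERNAL,cv2.CHAIN_APPROX_NONE)[0]:
    if cv2.contourArea(q)>100:
        R=cv2.minAreaRect(np.float32([top.on(p,.008)[:2] for p in q[:,0]])*1000);print('floor',np.round(R[0],1),np.round(R[1],1),round(R[2],1))
S=lambda x,y:(155+x/5-.4,205+y/5-.4)
for n,p in(('backleft',(45,432)),('frontleft',(132,515)),('backright',(565,86)),('frontright',(658,152))): print(n,(scene.on(S(*p),.022)*1000).round(1))
```

```text
((502.43902587890625, 178.71759033203125), (279.02447509765625, 61.38059616088867), 78.35260009765625) [[444.20001220703125, 48.29999923706055], [504.29998779296875, 35.900001525878906], [560.7000122070312, 309.20001220703125], [500.5, 321.6000061035156]]
floor [484.4  79.2] [58.8 43.1] 79.1
floor [497.7 146.8] [59.1 42.8] 79.0
floor [511.  214.2] [58.8 43. ] 79.0
floor [524.4 281.6] [58.7 42.9] 78.2
backleft [553.1 308.1  22. ]
frontleft [499.7 316.9  22. ]
backright [500.4  37.4  22. ]
frontright [444.5  47.2  22. ]
```

Plan: move the leftmost stamp first, so carried stamps only cross empty pockets. First, approach above the band dater with the jaws turned to close along the stand's x axis.

Emit:
{"fn": "arm_command", "kwargs": {
  "commands": "8.7 4.7 -3.6 0 -0.16; 8.7 9.5 -7.2 0 -0.32; 8.7 14.2 -10.8 0 -0.48; 8.7 19 -14.4 0 -0.64; 8.7 23.7 -18 0 -0.8; 8.7 28.5 -21.6 0 -0.96; 8.7 33.2 -25.2 1 -1.12; 8.7 38 -28.9 2 -1.284",
  "newtons": 15
}}

```text
time_s: 1.1
tool_pos: [0.4562, -0.1818, 0.2132]
tool_rot: [3.141, 0.0, 1.592]
contact_force: [0.9, -0.1, -0.6]
gripper_width: 0.989
```

```bash
cat >> h.py <<'E'
from scipy.spatial.transform import Rotation as Ro
def goal(x,y,z,yaw):
    "shift in tool axes (cm) and twist from the measured pose to a TCP goal (mm, rad)"
    o=r.get_obs();R=Ro.from_euler('xyz',o['tool_rot'])
    d=R.inv().apply(np.array([x,y,z])/1000-o['tool_pos'])*100
    tw=o['tool_rot'][2]-yaw
    print('t',round(o['time_s'],2),'pos',(o['tool_pos']*1000).round(1),'rot',o['tool_rot'].round(3),'w',round(o['gripper_width'],3),'F',np.round(o['contact_force'],1),'-> shift cm',d.round(2),'twist',round((tw+np.pi)%(2*np.pi)-np.pi,3))
E
python3 -c "
from h import *
goal(504.5,-114.5,150,1.587)"
```

```text
t 1.1 pos [ 456.2 -181.8  213.2] rot [3.141 0.    1.592] w 0.989 F [ 0.9 -0.1 -0.6] -> shift cm [6.63 4.97 6.32] twist 0.005
```

Emit:
{"fn": "arm_command", "kwargs": {
  "commands": "8.7 3.3 2.5 0 0; 8.7 6.7 5 1 0; 8.7 6.7 5 4 0; 8.7 6.7 5 8 0; 8.7 6.7 5 11 0; 8.7 6.7 5 13 0; 8.7 6.7 5 13.3 0; 8.7 6.7 5 13.3 0"
}}

```text
time_s: 2.1
tool_pos: [0.5048, -0.1159, 0.0816]
tool_rot: [3.14, 0.0, 1.587]
contact_force: [0.1, 0.2, 0.4]
gripper_width: 0.99
```

```bash
python3 -c "
from h import *
goal(504.5,-115,80,1.587)
t=r.camera('top');s=r.camera('scene')
a=cv2.resize(t[180:240,270:370],None,fx=4,fy=4);b=cv2.resize(s[110:210,270:370],None,fx=4,fy=4)
a=cv2.copyMakeBorder(a,0,160,0,0,cv2.BORDER_CONSTANT)
cv2.imwrite('pics/g1.png',np.hstack([a,b]))"
```

```text
t 2.1 pos [ 504.8 -115.9   81.6] rot [3.14  0.    1.587] w 0.99 F [0.1 0.2 0.4] -> shift cm [ 0.1  -0.03  0.16] twist -0.0
```

View pics/g1.png

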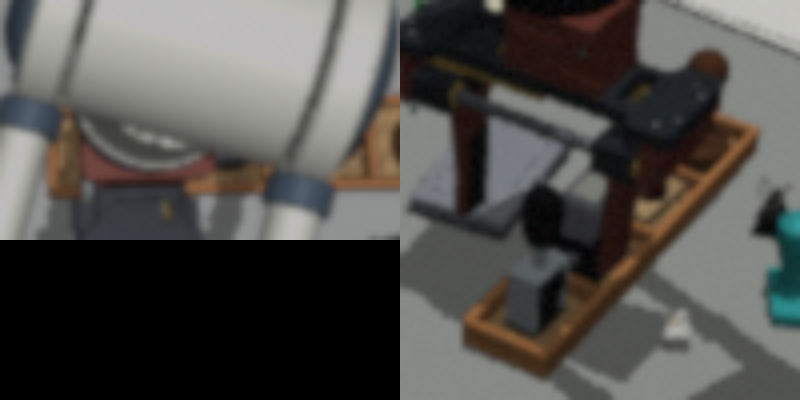

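In the scene crop the back fingertip is at (468,210) and the front one at (615,275). Their midpoint, (541,242), lies on the dater's handle, so the jaws are centred. Closing now, then lifting.

Emit:
{"fn": "arm_command", "kwargs": {
  "commands": "6 0 0 0.1 0; 4.5 0 0 0.1 0; 3 0 0 0.1 0; 1.5 0 0 0.1 0; 1.5 0 0 0.1 0; 1.5 0 0 0.1 0; 1.5 0 0 0.1 0; 1.5 0 0 0.1 0",
  "newtons": 15
}}

```text
time_s: 3.2
tool_pos: [0.5044, -0.1157, 0.0796]
tool_rot: [-3.142, -0.0, 1.587]
contact_force: [-0.3, -0.4, 0.5]
gripper_width: 0.275
```

Emit:
{"fn": "arm_command", "kwargs": {
  "commands": "1.5 0 0 0 0; 1.5 0 0 -0.5 0; 1.5 0 0 -1.5 0; 1.5 0 0 -3 0; 1.5 0 0 -4.5 0; 1.5 0 0 -6 0; 1.5 0 0 -7 0; 1.5 0 0 -7 0"
}}

```text
time_s: 4.2
tool_pos: [0.5048, -0.1159, 0.1508]
tool_rot: [3.14, 0.001, 1.587]
contact_force: [-0.2, 0.9, -0.9]
gripper_width: 0.275
```

```bash
python3 -c "
from h import *
goal(523.5,279.5,150,1.371)"
```

```text
t 4.2 pos [ 504.8 -115.9  150.8] rot [3.140e+00 1.000e-03 1.587e+00] w 0.275 F [-0.2  0.9 -0.9] -> shift cm [39.5   2.5   0.06] twist 0.216
```

Emit:
{"fn": "arm_command", "kwargs": {
  "commands": "1.5 2 0.1 0 0.02; 1.5 7 0.4 0 0.05; 1.5 13 0.8 0 0.08; 1.5 19 1.2 0 0.12; 1.5 25 1.6 0 0.15; 1.5 31 2 0 0.18; 1.5 36.5 2.3 0 0.2; 1.5 39.5 2.5 0 0.216"
}}

```text
time_s: 5.2
tool_pos: [0.5222, 0.2822, 0.1484]
tool_rot: [-3.14, 0.001, 1.373]
contact_force: [-1.0, -1.0, -1.0]
gripper_width: 0.277
```

```bash
python3 -c "
from h import *
goal(523.5,279.5,82,1.371)
s=r.camera('scene');cv2.imwrite('pics/p1.png',cv2.resize(s[150:330,110:310],None,fx=3,fy=3))"
```

```text
t 5.2 pos [522.2 282.2 148.4] rot [-3.140e+00  1.000e-03  1.373e+00] w 0.277 F [-1. -1. -1.] -> shift cm [-0.23  0.2   6.64] twist 0.002
```

View pics/p1.png

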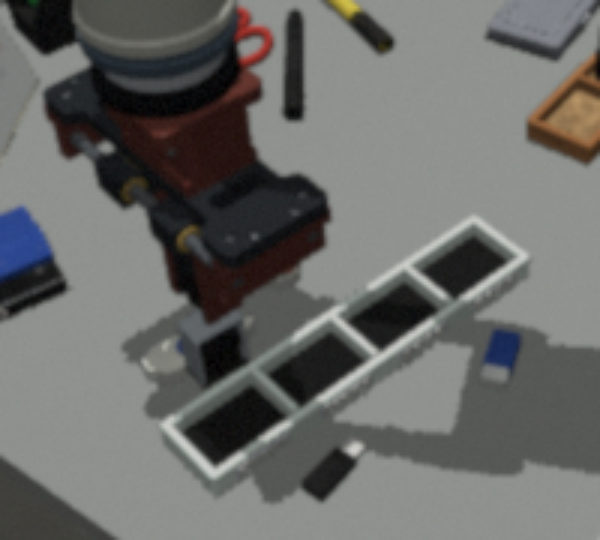

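The dater hangs upright above the leftmost pocket, at (215,345). Lowering it slowly, with a settling row first.

Emit:
{"fn": "arm_command", "kwargs": {
  "commands": "1.5 0 0 0 0; 1.5 0 0 1.5 0; 1.5 0 0 3.5 0; 1.5 0 0 5 0; 1.5 0 0 6 0; 1.5 0 0 6.4 0; 1.5 0 0 6.7 0; 1.5 0 0 6.7 0"
}}

```text
time_s: 6.25
tool_pos: [0.5232, 0.2797, 0.083]
tool_rot: [3.141, -0.0, 1.371]
contact_force: [0.2, 0.2, -0.9]
gripper_width: 0.27
```

```bash
python3 -c "
from h import *
goal(523.5,279.5,80,1.371)
s=r.camera('scene');cv2.imwrite('pics/p2.png',cv2.resize(s[220:320,150:250],None,fx=5,fy=5))"
```

```text
t 6.25 pos [523.2 279.7  83. ] rot [ 3.141 -0.     1.371] w 0.27 F [ 0.2  0.2 -0.9] -> shift cm [-0.02  0.03  0.3 ] twist -0.0
```

View pics/p2.png

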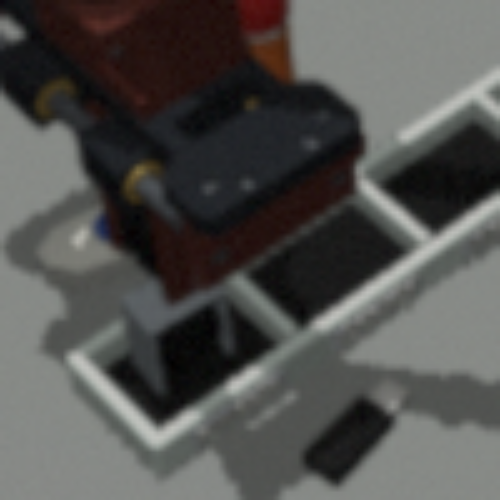

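The yoke is inside the leftmost pocket. Lowering the last 3.5 mm, then releasing and rising.

Emit:
{"fn": "arm_command", "kwargs": {
  "commands": "1.5 0 0 0.2 0; 1.5 0 0 0.35 0; 1.5 0 0 0.35 0; 3 0 0 0.35 0; 4 0 0 0.35 0; 5.5 0 0 0.35 0; 6.5 0 0 0.35 0; 6.5 0 0 0.35 0"
}}

```text
time_s: 7.3
tool_pos: [0.523, 0.2796, 0.0791]
tool_rot: [-3.142, 0.0, 1.371]
contact_force: [0.2, 0.1, -0.0]
gripper_width: 0.733
```

Emit:
{"fn": "arm_command", "kwargs": {
  "commands": "6.5 0 0 0 0; 7 0 0 -1 0; 7 0 0 -3 0; 7 0 0 -5 0; 7 0 0 -7 0; 7 -5 0 -7 0; 7 -10 0 -7 0; 7 -15 0 -7 0"
}}

```text
time_s: 8.3
tool_pos: [0.4931, 0.1314, 0.1506]
tool_rot: [3.14, -0.0, 1.371]
contact_force: [-0.4, 0.1, -0.2]
gripper_width: 0.8
```

```bash
python3 -c "
from h import *
goal(504,-180.5,150,1.587)
t=r.camera('top');s=r.camera('scene')
cv2.imwrite('pics/p3.png',np.hstack([cv2.resize(t[190:250,120:200],(400,300)),cv2.resize(s[200:320,150:310],(400,300))]))"
```

```text
t 8.3 pos [493.1 131.4 150.6] rot [ 3.14  -0.     1.371] w 0.8 F [-0.4  0.1 -0.2] -> shift cm [-30.35   7.25   0.06] twist -0.216
```

View pics/p3.png

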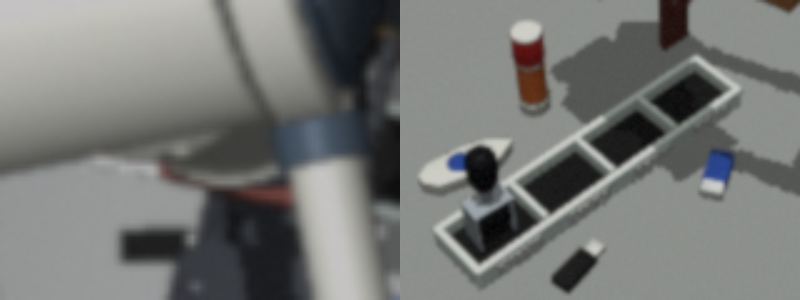

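The dater stands upright in the leftmost pocket at (485,200), and the glue stick is undisturbed. Next is the self_inker.

Emit:
{"fn": "arm_command", "kwargs": {
  "commands": "7 -4 1 0 -0.03; 7 -9 2.1 0 -0.06; 7 -15 3.6 0 -0.1; 7 -20 4.8 0 -0.14; 7 -25 6 0 -0.18; 7 -29 6.9 0 -0.2; 7 -30.4 7.25 0 -0.216; 7 -30.4 7.25 0 -0.216"
}}

```text
time_s: 9.4
tool_pos: [0.5044, -0.1803, 0.1499]
tool_rot: [3.141, -0.0, 1.585]
contact_force: [-0.1, 0.3, 0.3]
gripper_width: 0.798
```

```bash
python3 -c "
from h import *
goal(504.3,-180,50,1.587)"
```

```text
t 9.4 pos [ 504.4 -180.3  149.9] rot [ 3.141 -0.     1.585] w 0.798 F [-0.1  0.3  0.3] -> shift cm [ 0.03 -0.02  9.99] twist -0.002
```

Emit:
{"fn": "arm_command", "kwargs": {
  "commands": "7 0 0 2 0; 7 0 0 5 0; 7 0 0 8 0; 7 0 0 9.7 0; 7 0 0 10 0; 7 0 0 10 0; 5.5 0 0 10 0; 4.5 0 0 10 0"
}}

```text
time_s: 10.4
tool_pos: [0.5044, -0.18, 0.0502]
tool_rot: [3.14, 0.001, 1.587]
contact_force: [1.0, 0.5, -0.2]
gripper_width: 0.608
```

Emit:
{"fn": "arm_command", "kwargs": {
  "commands": "3.5 0 0 0 0; 3 0 0 0 0; 2 0 0 0 0; 2 0 0 0 0; 2 0 0 0 0; 2 0 0 -0.5 0; 2 0 0 -1.5 0; 2 0 0 -3 0",
  "newtons": 15
}}

```text
time_s: 11.4
tool_pos: [0.5038, -0.1797, 0.0798]
tool_rot: [-3.141, -0.0, 1.587]
contact_force: [0.3, -0.3, 0.0]
gripper_width: 0.321
```

```bash
python3 -c "
from h import *
goal(509.8,212.8,112,1.371)"
```

```text
t 11.4 pos [ 503.8 -179.7   79.8] rot [-3.141 -0.     1.587] w 0.321 F [ 0.3 -0.3  0. ] -> shift cm [39.24  1.23 -3.21] twist 0.216
```

Emit:
{"fn": "arm_command", "kwargs": {
  "commands": "2 1 0 -2 0.02; 2 6 0.2 -4 0.05; 2 12 0.4 -4 0.08; 2 18 0.6 -4 0.12; 2 24 0.8 -4 0.15; 2 30 1 -4 0.18; 2 36 1.2 -4 0.2; 2 39.2 1.2 -4 0.216"
}}

```text
time_s: 12.4
tool_pos: [0.509, 0.2159, 0.1208]
tool_rot: [3.14, -0.002, 1.372]
contact_force: [0.1, -0.3, -0.6]
gripper_width: 0.313
```

Emit:
{"fn": "arm_command", "kwargs": {
  "commands": "2 0 0 0 0; 2 0 0 1 0; 2 0 0 3 0; 2 0 0 5 0; 2 0 0 6 0; 2 0 0 6.4 0; 2 0 0 6.7 0; 2 0 0 6.7 0"
}}

```text
time_s: 13.4
tool_pos: [0.5099, 0.2125, 0.0525]
tool_rot: [3.141, -0.0, 1.371]
contact_force: [-1.0, -0.7, -2.2]
gripper_width: 0.319
```

```bash
python3 -c "
from h import *
goal(509.8,212.8,50,1.371)
s=r.camera('scene');cv2.imwrite('pics/p4.png',cv2.resize(s[200:320,150:310],None,fx=4,fy=4))"
```

```text
t 13.4 pos [509.9 212.5  52.5] rot [ 3.141 -0.     1.371] w 0.319 F [-1.  -0.7 -2.2] -> shift cm [ 0.03 -0.01  0.25] twist -0.0
```

View pics/p4.png

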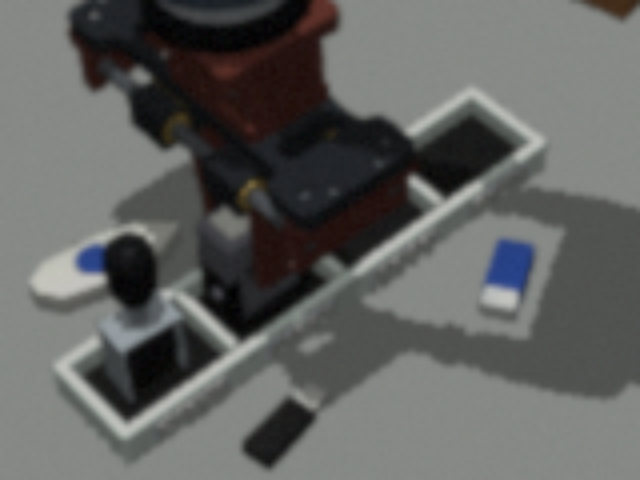

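The self_inker is inside the second pocket. Lowering the last 2.7 mm, then releasing and rising.

Emit:
{"fn": "arm_command", "kwargs": {
  "commands": "2 0 0 0.15 0; 2 0 0 0.27 0; 2 0 0 0.27 0; 3.5 0 0 0.27 0; 4.5 0 0 0.27 0; 5.5 0 0 0.27 0; 6.5 0 0 0.27 0; 6.5 0 0 0.27 0"
}}

```text
time_s: 14.45
tool_pos: [0.5097, 0.2124, 0.0495]
tool_rot: [3.142, -0.0, 1.371]
contact_force: [0.6, 0.3, 0.0]
gripper_width: 0.735
```

Emit:
{"fn": "arm_command", "kwargs": {
  "commands": "6.5 0 0 0 0; 7 0 0 -1.5 0; 7 0 0 -4 0; 7 0 0 -7 0; 7 0 0 -9 0; 7 -4 0 -9.5 0; 7 -9 0 -9.5 0; 7 -14 0 -9.5 0"
}}

```text
time_s: 15.45
tool_pos: [0.4815, 0.074, 0.1451]
tool_rot: [3.141, -0.0, 1.372]
contact_force: [0.9, -0.2, -0.2]
gripper_width: 0.796
```

```bash
python3 -c "
from h import *
goal(503.8,-249,150,1.587)"
```

```text
t 15.45 pos [481.5  74.  145.1] rot [ 3.141 -0.     1.372] w 0.796 F [ 0.9 -0.2 -0.2] -> shift cm [-31.22   8.58  -0.48] twist -0.215
```

Emit:
{"fn": "arm_command", "kwargs": {
  "commands": "7 -4 1.1 -0.5 -0.03; 7 -9 2.5 -0.5 -0.06; 7 -15 4.1 -0.5 -0.1; 7 -20 5.5 -0.5 -0.14; 7 -25 6.9 -0.5 -0.18; 7 -29 8 -0.5 -0.2; 7 -31.2 8.6 -0.5 -0.215; 7 -31.2 8.6 -0.5 -0.215"
}}

```text
time_s: 16.45
tool_pos: [0.5038, -0.249, 0.1495]
tool_rot: [-3.141, -0.0, 1.583]
contact_force: [0.8, 0.8, -0.6]
gripper_width: 0.801
```

```bash
python3 -c "
from h import *
T=lambda x,y:(270+x/6-.42,195+y/6-.42);S=lambda x,y:(280+x/6-.42,115+y/6-.42)
for n,a,b,z in(('dater',T(178,110),S(155,292),.088),('inker',T(330,115),S(240,247),.07),('block',T(510,118),S(328,170),.07),('ball',T(683,107),S(402,73),.076)): print(n,(top.on(a,z)*1000).round(1),(scene.on(b,z)*1000).round(1))
goal(504,-249,54,1.587)"
```

```text
dater [ 506.4 -115.8   88. ] [ 502.2 -116.    88. ]
inker [ 505.7 -178.8   70. ] [ 501.7 -181.6   70. ]
block [ 503.5 -251.1   70. ] [ 499.3 -249.    70. ]
ball [ 506.3 -318.7   76. ] [ 505.4 -323.    76. ]
t 16.45 pos [ 503.8 -249.   149.5] rot [-3.141 -0.     1.583] w 0.801 F [ 0.8  0.8 -0.6] -> shift cm [-0.    0.02  9.55] twist -0.004
```

Emit:
{"fn": "arm_command", "kwargs": {
  "commands": "7 -0.1 -0.13 2 0; 7 -0.1 -0.13 5 0; 7 -0.1 -0.13 8 0; 7 -0.1 -0.13 9.3 0; 7 -0.1 -0.13 9.5 0; 7 -0.1 -0.13 9.5 0; 5.5 -0.1 -0.13 9.5 0; 4.5 -0.1 -0.13 9.5 0"
}}

```text
time_s: 17.45
tool_pos: [0.5033, -0.249, 0.0554]
tool_rot: [3.14, 0.001, 1.586]
contact_force: [1.0, 0.1, 0.5]
gripper_width: 0.608
```

Emit:
{"fn": "arm_command", "kwargs": {
  "commands": "3.5 0 0 0 0; 3 0 0 0 0; 2 0 0 0 0; 2 0 0 0 0; 2 0 0 0 0; 2 0 0 -0.5 0; 2 0 0 -1.5 0; 2 0 0 -3 0"
}}

```text
time_s: 18.45
tool_pos: [0.5027, -0.2487, 0.0852]
tool_rot: [-3.141, -0.0, 1.586]
contact_force: [-0.1, 0.3, -1.4]
gripper_width: 0.284
```

```bash
python3 -c "
from h import *
goal(496.3,146,120,1.371)"
```

```text
t 18.45 pos [ 502.7 -248.7   85.2] rot [-3.141 -0.     1.586] w 0.284 F [-0.1  0.3 -1.4] -> shift cm [39.47 -0.05 -3.47] twist 0.215
```

Emit:
{"fn": "arm_command", "kwargs": {
  "commands": "2 1 0 -2 0.02; 2 6 0 -3.5 0.05; 2 12 0 -3.5 0.08; 2 18 0 -3.5 0.12; 2 24 0 -3.5 0.15; 2 30 0 -3.5 0.18; 2 36 0 -3.5 0.2; 2 39.4 0 -3.5 0.215"
}}

```text
time_s: 19.45
tool_pos: [0.4964, 0.1486, 0.1213]
tool_rot: [3.14, -0.001, 1.372]
contact_force: [0.6, -0.6, -0.8]
gripper_width: 0.286
```

Emit:
{"fn": "arm_command", "kwargs": {
  "commands": "2 0 0 0 0; 2 0 0 1 0; 2 0 0 3 0; 2 0 0 5 0; 2 0 0 5.7 0; 2 0 0 6 0; 2 0 0 6.2 0; 2 0 0 6.2 0"
}}

```text
time_s: 20.45
tool_pos: [0.4972, 0.1453, 0.0579]
tool_rot: [3.141, -0.0, 1.371]
contact_force: [-0.3, -0.1, -0.5]
gripper_width: 0.283
```

```bash
python3 -c "
from h import *
goal(496.3,146,55,1.371)
s=r.camera('scene');cv2.imwrite('pics/p5.png',cv2.resize(s[200:320,150:310],None,fx=4,fy=4))"
```

```text
t 20.45 pos [497.2 145.3  57.9] rot [ 3.141 -0.     1.371] w 0.283 F [-0.3 -0.1 -0.5] -> shift cm [ 0.05 -0.11  0.29] twist -0.0
```

View pics/p5.png

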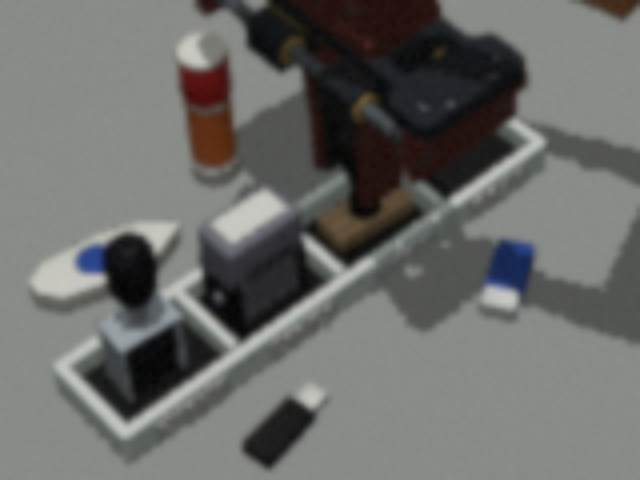

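The block_stamp's base is inside the third pocket, with the self_inker upright beside it. Setting it down.

Emit:
{"fn": "arm_command", "kwargs": {
  "commands": "2 0 0 0.15 0; 2 0 0 0.3 0; 2 0 0 0.3 0; 3.5 0 0 0.3 0; 4.5 0 0 0.3 0; 5.5 0 0 0.3 0; 6.5 0 0 0.3 0; 6.5 0 0 0.3 0"
}}

```text
time_s: 21.5
tool_pos: [0.4969, 0.1452, 0.0544]
tool_rot: [-3.142, -0.0, 1.371]
contact_force: [-0.5, 0.5, -1.0]
gripper_width: 0.739
```

Emit:
{"fn": "arm_command", "kwargs": {
  "commands": "6.5 0 0 0 0; 7 0 0 -1.5 0; 7 0 0 -4 0; 7 0 0 -7 0; 7 0 0 -9 0; 7 -4 0 -9.3 0; 7 -9 0 -9.3 0; 7 -14 0 -9.3 0"
}}

```text
time_s: 22.5
tool_pos: [0.4688, 0.0069, 0.1481]
tool_rot: [3.141, 0.0, 1.372]
contact_force: [1.0, -1.1, -0.3]
gripper_width: 0.798
```

```bash
python3 -c "
from h import *
goal(504.5,-319,150,1.587)
s=r.camera('scene')
cv2.imwrite('pics/p6.png',np.hstack([cv2.resize(s[205:305,155:295],(420,300)),cv2.resize(s[115:205,280:380],(333,300))]))"
```

```text
t 22.5 pos [468.8   6.9 148.1] rot [3.141 0.    1.372] w 0.798 F [ 1.  -1.1 -0.3] -> shift cm [-31.24   9.95  -0.18] twist -0.215
```

View pics/p6.png

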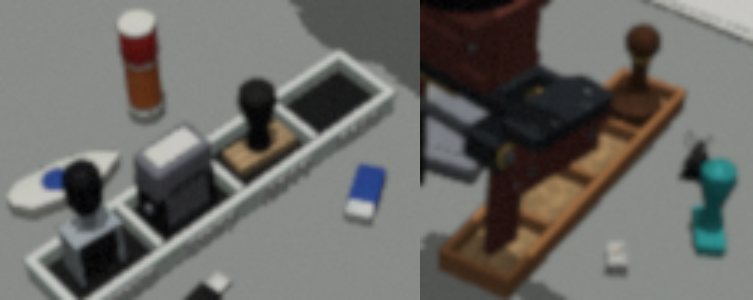

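Three stamps stand upright in the new stand, and the round seal is alone in the old one. Going for the round seal.

Emit:
{"fn": "arm_command", "kwargs": {
  "commands": "7 -4 1.3 -0.2 -0.03; 7 -9 2.9 -0.2 -0.06; 7 -15 4.8 -0.2 -0.1; 7 -20 6.4 -0.2 -0.14; 7 -25 8 -0.2 -0.18; 7 -29 9.3 -0.2 -0.2; 7 -31.1 10.05 -0.2 -0.215; 7 -31.1 10.05 -0.2 -0.215"
}}

```text
time_s: 23.55
tool_pos: [0.5057, -0.3179, 0.1492]
tool_rot: [-3.141, -0.0, 1.584]
contact_force: [-0.2, -0.4, -0.1]
gripper_width: 0.797
```

```bash
python3 -c "
from h import *
goal(505.5,-318,68,1.587)"
```

```text
t 23.55 pos [ 505.7 -317.9  149.2] rot [-3.141 -0.     1.584] w 0.797 F [-0.2 -0.4 -0.1] -> shift cm [-0.02 -0.01  8.12] twist -0.003
```

Emit:
{"fn": "arm_command", "kwargs": {
  "commands": "7 0 0 2 0; 7 0 0 4.5 0; 7 0 0 7 0; 7 0 0 7.9 0; 7 0 0 8.1 0; 7 0 0 8.1 0; 5.5 0 0 8.1 0; 4.5 0 0 8.1 0"
}}

```text
time_s: 24.55
tool_pos: [0.5061, -0.317, 0.0692]
tool_rot: [3.141, 0.001, 1.586]
contact_force: [-0.4, -0.3, 0.7]
gripper_width: 0.61
```

Emit:
{"fn": "arm_command", "kwargs": {
  "commands": "3.5 0 0 0 0; 3 0 0 0 0; 2 0 0 0 0; 2 0 0 0 0; 2 0 0 0 0; 2 0 0 -0.5 0; 2 0 0 -1.5 0; 2 0 0 -4 0"
}}

```text
time_s: 25.55
tool_pos: [0.5051, -0.3163, 0.108]
tool_rot: [-3.139, -0.001, 1.586]
contact_force: [0.8, -0.5, -0.7]
gripper_width: 0.306
```

```bash
python3 -c "
from h import *
goal(482.8,79.3,120,1.371)"
```

```text
t 25.55 pos [ 505.1 -316.3  108. ] rot [-3.139e+00 -1.000e-03  1.586e+00] w 0.306 F [ 0.8 -0.5 -0.7] -> shift cm [39.59 -1.65 -1.14] twist 0.215
```

Emit:
{"fn": "arm_command", "kwargs": {
  "commands": "2 1 0 -0.5 0.02; 2 6 -0.3 -1.2 0.05; 2 12 -0.5 -1.2 0.08; 2 18 -0.8 -1.2 0.12; 2 24 -1 -1.2 0.15; 2 30 -1.3 -1.2 0.18; 2 36 -1.5 -1.2 0.2; 2 39.5 -1.65 -1.2 0.215"
}}

```text
time_s: 26.55
tool_pos: [0.4824, 0.081, 0.1202]
tool_rot: [-3.141, -0.001, 1.372]
contact_force: [-0.3, 0.3, -1.3]
gripper_width: 0.305
```

Emit:
{"fn": "arm_command", "kwargs": {
  "commands": "2 0 0 0 0; 2 0 0 0.5 0; 2 0 0 1.5 0; 2 0 0 2.3 0; 2 0 0 2.5 0; 2 0 0 2.5 0; 2 0 0 2.5 0; 2 0 0 2.5 0"
}}

```text
time_s: 27.55
tool_pos: [0.4836, 0.078, 0.0958]
tool_rot: [3.141, -0.0, 1.371]
contact_force: [-0.5, -0.5, -0.5]
gripper_width: 0.311
```

```bash
python3 -c "
from h import *
goal(482.8,79.3,69,1.371)
s=r.camera('scene');cv2.imwrite('pics/p7.png',cv2.resize(s[190:270,210:310],None,fx=6,fy=6,interpolation=2))"
```

```text
t 27.55 pos [483.6  78.   95.8] rot [ 3.141 -0.     1.371] w 0.311 F [-0.5 -0.5 -0.5] -> shift cm [ 0.11 -0.11  2.68] twist -0.0
```

View pics/p7.png

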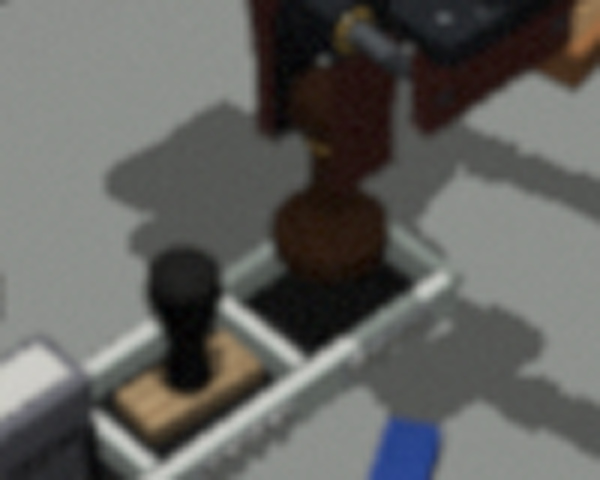

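The seal hangs upright over the fourth pocket, foot at (330,235) and not yet inside. Clearance is only ±2 mm, so I'll compare foot and rim in the same view.

Run:
```python
from h import *
s0=cv2.imread('pics/scene0.png');g=cv2.cvtColor(s0,cv2.COLOR_BGR2GRAY).astype(np.uint8)
k=np.zeros_like(g);k[222:307,163:290]=(g[222:307,163:290]>160)*255
cs=max(cv2.findContours(k,cv2.RETR_EXTERNAL,cv2.CHAIN_APPROX_NONE)[0],key=cv2.contourArea)[:,0]
R=cv2.minAreaRect(np.float32([scene.on(p,.022)[:2] for p in cs])*1000);print('rim scene',R)
s=r.camera('scene');h=cv2.cvtColor(s,cv2.COLOR_BGR2HSV)
x0,y0=210,190;sub=h[y0+30:y0+50,x0+40:x0+70];b=s[y0+30:y0+50,x0+40:x0+70]
m=((sub[...,1]>80)&(b[...,2]>25)).astype(np.uint8)
ys,xs=np.nonzero(m);print('foot bbox',xs.min()+x0+40,xs.max()+x0+40,ys.min()+y0+30,ys.max()+y0+30)
o=r.get_obs();p=o['tool_pos'];a=np.linspace(0,6.28,60)
for dx,dy in((0,0),(-4,0),(0,-4)):
    q=np.vstack([scene.pix(np.c_[p[0]+dx/1e3+.021*np.cos(a),p[1]+dy/1e3+.021*np.sin(a),0*a+z]) for z in(.035,.045)])
    print(dx,dy,q.min(0).round(1),q.max(0).round(1))
print('crop est: x 255.1..274.2, ymax 237.1')
```

```text
rim scene ((499.8343505859375, 177.91978454589844), (277.0124206542969, 56.8292121887207), 79.00439453125)
foot bbox 256 273 220 236
0 0 [253.1 221.3] [273.  238.7]
-4 0 [254.6 222. ] [274.5 239.5]
0 -4 [254.2 220.2] [274.1 237.6]
crop est: x 255.1..274.2, ymax 237.1
```

Emit:
{"fn": "arm_command", "kwargs": {
  "commands": "2 0.1 -0.1 0 0; 2 0.3 -0.25 0.2 0; 2 0.3 -0.25 0.6 0; 2 0.3 -0.25 0.9 0; 2 0.3 -0.25 1 0; 2 0.3 -0.25 1 0; 2 0.3 -0.25 1 0; 2 0.3 -0.25 1 0"
}}

```text
time_s: 28.65
tool_pos: [0.4816, 0.0814, 0.0856]
tool_rot: [3.141, -0.0, 1.371]
contact_force: [-0.0, 0.9, -0.4]
gripper_width: 0.31
```

```bash
python3 -c "
from h import *
goal(482.8,79.3,69,1.371)
s=r.camera('scene');cv2.imwrite('pics/p8.png',cv2.resize(s[215:260,230:300],None,fx=10,fy=10,interpolation=2))"
```

```text
t 28.65 pos [481.6  81.4  85.6] rot [ 3.141 -0.     1.371] w 0.31 F [-0.   0.9 -0.4] -> shift cm [-0.18  0.15  1.66] twist -0.0
```

View pics/p8.png

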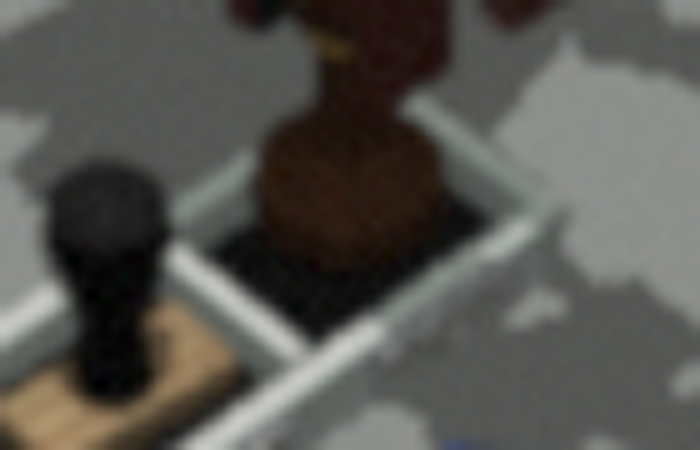

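Run:
```python
from h import *
from scipy.optimize import least_squares
s=r.camera('scene').astype(int)
roi=s[222:244,250:280];b,g,rr=[roi[...,i] for i in range(3)]
m=((rr-b)>9).astype(np.uint8)
m[:8]=0
ys,xs=np.nonzero(m);print('bbox',xs.min()+250,xs.max()+250,ys.max()+222)
p=r.get_obs()['tool_pos'];a=np.linspace(0,6.28,90)
def f(c,z=.0246):
    q=np.vstack([scene.pix(np.c_[c[0]+.021*np.cos(a),c[1]+.021*np.sin(a),0*a+h]) for h in(z,z+.01)])
    return np.array([q[:,0].min(),q[:,0].max(),q[:,1].max()])
for obs in([255.4,273.8,241.1],[xs.min()+249.5,xs.max()+250.5,ys.max()+222.5]):
    c=least_squares(lambda c:f(c)-obs,p[:2],diff_step=1e-4).x
    d=(c-np.array([.4804,.0778]))*1000;u=np.array([np.cos(-.195),np.sin(-.195)])
    print('foot',(c*1000).round(1),'rel pocket x,y',round(d@u,1),round(d@[-u[1],u[0]],1),f(c)-obs)
# scene edge profile across pocket 4 rim along stand x (z=.022), empty-stand picture
g0=cv2.cvtColor(cv2.imread('pics/scene0.png'),cv2.COLOR_BGR2GRAY)
yax=np.array([.195,.981]);xax=np.array([.981,-.195])
for name,cam,img in(('scene',scene,g0),('top',top,cv2.cvtColor(cv2.imread('pics/top0.png'),cv2.COLOR_BGR2GRAY))):
    v=np.arange(-40,41,2);L=[]
    for yy in range(-125,-78,4):
        P=np.array([.502,.1785])+np.outer(v/1e3,xax)+yy/1e3*yax
        q=cam.pix(np.c_[P,0*v+.022]).astype(np.float32);L.append(cv2.remap(img,q[:,:1],q[:,1:],1)[:,0])
    print(name,dict(zip(v.tolist(),np.mean(L,0).round().astype(int).tolist())))
```

```text
bbox 255 273 241
foot [482.6  73.6] rel pocket x,y 3.0 -3.7 [-0.6597386   0.65947977 -0.02712095]
foot [483.   75.3] rel pocket x,y 3.0 -2.0 [-0.36803346  0.36788899 -0.015129  ]
scene {-40: 78, -38: 82, -36: 94, -34: 106, -32: 131, -30: 159, -28: 163, -26: 140, -24: 89, -22: 45, -20: 28, -18: 25, -16: 25, -14: 25, -12: 25, -10: 25, -8: 24, -6: 24, -4: 25, -2: 25, 0: 25, 2: 25, 4: 25, 6: 24, 8: 26, 10: 33, 12: 50, 14: 68, 16: 78, 18: 88, 20: 112, 22: 145, 24: 165, 26: 164, 28: 147, 30: 130, 32: 124, 34: 124, 36: 123, 38: 123, 40: 123}
top {-40: 148, -38: 148, -36: 148, -34: 146, -32: 144, -30: 147, -28: 160, -26: 173, -24: 165, -22: 130, -20: 84, -18: 46, -16: 30, -14: 26, -12: 26, -10: 26, -8: 26, -6: 26, -4: 26, -2: 26, 0: 26, 2: 26, 4: 26, 6: 26, 8: 26, 10: 26, 12: 26, 14: 26, 16: 26, 18: 27, 20: 38, 22: 71, 24: 117, 26: 158, 28: 172, 30: 163, 32: 150, 34: 144, 36: 145, 38: 146, 40: 146}
```

Emit:
{"fn": "arm_command", "kwargs": {
  "commands": "2 0.1 -0.15 0 0; 2 0.1 -0.15 0.1 0; 2 0.1 -0.15 0.2 0; 2 0.1 -0.15 0.3 0; 2 0.1 -0.15 0.4 0; 2 0.1 -0.15 0.5 0; 2 0.1 -0.15 0.6 0; 2 0.1 -0.15 0.6 0"
}}

```text
time_s: 29.75
tool_pos: [0.4803, 0.0827, 0.0794]
tool_rot: [-3.142, 0.0, 1.371]
contact_force: [0.3, -0.9, 0.1]
gripper_width: 0.31
```

```bash
python3 -c "
from h import *
goal(482.8,79.3,69,1.371)
s=r.camera('scene');cv2.imwrite('pics/p9.png',cv2.resize(s[215:260,230:300],None,fx=10,fy=10,interpolation=2))"
```

```text
t 29.75 pos [480.3  82.7  79.4] rot [-3.142  0.     1.371] w 0.31 F [ 0.3 -0.9  0.1] -> shift cm [-0.28  0.32  1.04] twist -0.0
```

View pics/p9.png

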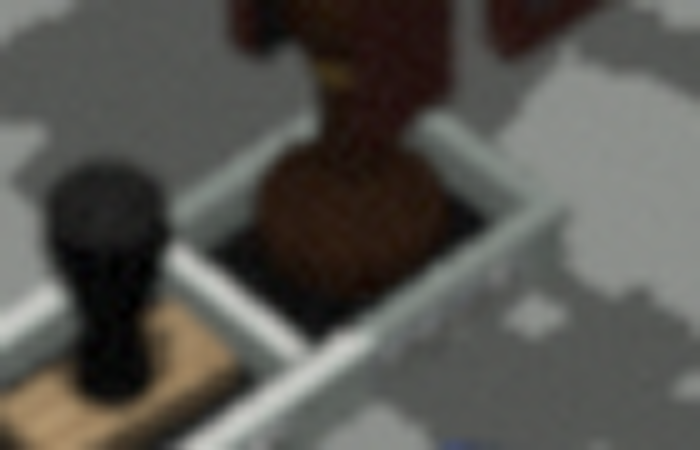

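There's no contact force with the underside about 4 mm below the rim, so the foot has entered the pocket (15 pictures viewed so far). Continuing down.

Emit:
{"fn": "arm_command", "kwargs": {
  "commands": "2 0 0 0.2 0; 2 0 0 0.4 0; 2 0 0 0.6 0; 2 0 0 0.8 0; 2 0 0 0.9 0; 2 0 0 1 0; 2 0 0 1.05 0; 2 0 0 1.05 0"
}}

```text
time_s: 30.8
tool_pos: [0.4808, 0.0826, 0.0693]
tool_rot: [3.14, -0.0, 1.371]
contact_force: [4.7, -0.9, 2.6]
gripper_width: 0.309
```

A +4.7 N side force means the foot is pressing the near wall. I'll ease it back 1.5 mm before releasing.

Emit:
{"fn": "arm_command", "kwargs": {
  "commands": "2 0 0.05 -0.05 0; 2 0 0.1 -0.05 0; 2 0 0.15 -0.05 0; 2 0 0.15 -0.05 0; 2 0 0.15 0 0; 2 0 0.15 0 0; 2 0 0.15 0 0; 2 0 0.15 0 0"
}}

```text
time_s: 31.8
tool_pos: [0.4815, 0.0824, 0.0687]
tool_rot: [-3.141, 0.0, 1.371]
contact_force: [2.0, -0.8, -1.1]
gripper_width: 0.308
```

Emit:
{"fn": "arm_command", "kwargs": {
  "commands": "2 0 0.05 0 0; 2 0 0.1 0 0; 2 0 0.1 0 0; 3 0 0.1 0 0; 4 0 0.1 0 0; 5.5 0 0.1 0 0; 6.5 0 0.1 0 0; 6.5 0 0.1 0 0"
}}

```text
time_s: 32.8
tool_pos: [0.4827, 0.0822, 0.069]
tool_rot: [3.142, -0.0, 1.371]
contact_force: [-0.0, -1.2, 0.6]
gripper_width: 0.728
```

Emit:
{"fn": "arm_command", "kwargs": {
  "commands": "6.5 0 0 0 0; 7 0 0 -1.5 0; 7 0 0 -4 0; 7 0 0 -7 0; 7 0 0 -9 0; 7 -5 0 -9.5 0; 7 -10 -1 -9.5 0; 7 -16 -2 -9.5 0"
}}

```text
time_s: 33.8
tool_pos: [0.4308, -0.0716, 0.1646]
tool_rot: [3.141, 0.0, 1.372]
contact_force: [0.9, -0.1, 1.1]
gripper_width: 0.796
```

Emit:
{"fn": "arm_command", "kwargs": {
  "commands": "7 -5 -1 0 0; 7 -10 -2 0 0; 7 -15 -3 0 0; 7 -20 -4 0 0; 7 -25 -5 0 0; 7 -30 -5 0 0; 7 -34 -5 0 0; 7 -34 -5 0 0"
}}

```text
time_s: 34.8
tool_pos: [0.3137, -0.3958, 0.1637]
tool_rot: [-3.141, -0.0, 1.367]
contact_force: [-1.1, 0.7, 0.3]
gripper_width: 0.795
```

```bash
python3 -c "
from h import *
goal(482.8,79.3,69,1.371)
s=r.camera('scene');t=r.camera('top');cv2.imwrite('pics/top_end.png',t)
cv2.imwrite('pics/p10.png',np.vstack([cv2.resize(t[180:255,115:260],None,fx=5,fy=5)[80:330],cv2.resize(s[200:310,150:295],None,fx=5,fy=5,interpolation=2)[:350]]))"
```

```text
t 34.8 pos [ 313.7 -395.8  163.7] rot [-3.141 -0.     1.367] w 0.795 F [-1.1  0.7  0.3] -> shift cm [49.94  6.97  9.48] twist -0.004
```

View pics/p10.png

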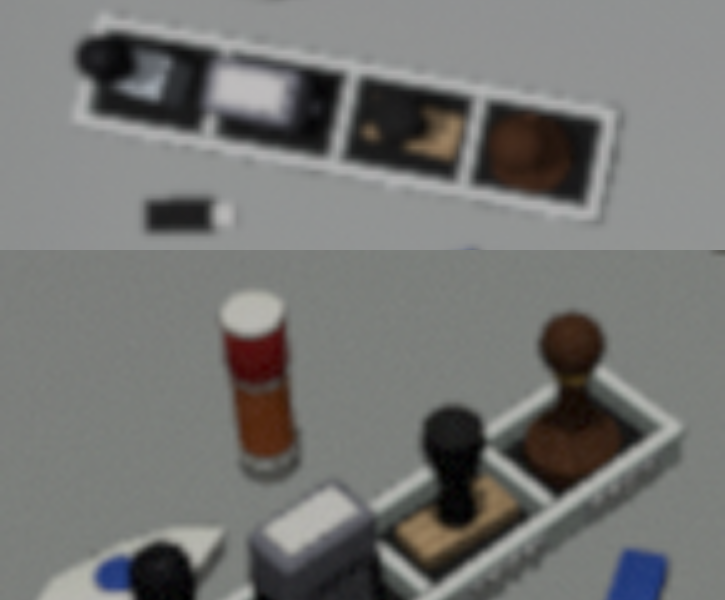

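All four stamps stand upright in their pockets in the right order: dater, inker, block, seal. The glue stick is unmoved and the arm is clear. Handing in.

```bash
python3 -c "
from cell import r
print(r.hand_in())"
```

```text
the job is handed in; nothing more can be done
None
```

All four stamps are in the white stand in the old order, left to right: band_dater, self_inker, block_stamp, round_seal. I handed the job in at about 35 s; it reports no verdict.

- **Final pictures:** The last top and scene views show each stamp upright and released in its own pocket, and the glue stick still standing in its place. I judged this by eye and did not measure the final poses. The stamp pad was not in those last crops, but the arm never went near it at desk height.
- **Disagreement between views:** The two cameras placed the white stand about 3 mm apart across its width. I split the difference for the tight round_seal pocket. That was a little off: the foot leaned on the near wall with about 5 N, and I shifted it back 2.5 mm before releasing. The side force then read zero.

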